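Right the fallen bottle, undo both catches and hold the case gate wide

ROBOT

A 6-joint arm with a two-finger parallel gripper is mounted at the origin on the work surface. World frame = base frame: x ahead of the robot, y to its left, z up, the work surface at z = 0. Lengths are in mm, angles in degrees, forces in N, time in s.
With the tool pointing down it reaches from about 300 to 850 mm from the base axis. Payload 4.2 kg.
Tool frame: the origin (TCP) lies at the very end of the fingers, on their centre line; the grasp point (between the pads) lies 19 mm behind it; z points along the fingers, y is the direction in which the jaws open and shut (so a half turn about z gives the same grasp; the last joint's range is limited). The gripper opens to 91 mm and grips with 3 to 60 N. Pads are 32 mm wide; open, the fingers measure 118 mm over their backs; the gripper's body (76 mm by 178 mm) begins 60 mm behind the grasp point.
Start: joints at [66.807, 18.312, 89.639, -0, 72.044, -1.146], TCP at [215.843, 532.968, 213.976] pointing down, gripper open.
Joint ranges: [-177.97, 177.97], [-48.28, 115.42], [12.27, 149.76], [-77.06, 257.06], [2.81, 150.46], [-146.56, 146.56]. Speed limits (degrees/s): [147.25, 147.25, 180, 180, 180, 180].

INTERFACE

Orientations are given as [roll, pitch, yaw] about the fixed x, y, z axes, in that order (R = Rz(yaw) Ry(pitch) Rx(roll)).
In Python, from workcell import env gives the robot as it stands. The module is installed in compiled form; this text tells all that it offers.
- The arm moves only by the tool arm_command, never from a script. Its argument "targets" is a list of rows, each a list of 5 numbers: the closure, from 0 (fully open) to 1 (shut), then the shift along the tool's x, y, z each as a share of 50 cm, from -1 to 1, then the turn about the tool's z as a share of pi/4 rad, from -1 to 1. A call has 1 to 8 rows; each row is the pose to reach, as a shift and turn from the pose measured when the call began, along the tool's axes at that moment; what a row does not reach only later rows make up. A row lasts 1/12 s, in which the tool goes at most 41.7 mm and 7.16 degrees, less where a joint would pass 70% of its speed; a pose out of reach is approached as far as the arm can. A call with a number of a shift or a turn outside -1 to 1 is refused whole. A call with a gripper value outside its range is refused whole. The fingers move at their own pace and stop on an object; "squeeze" is the grip in N (left out, the last holds). Time passes only in rows, so rows that repeat a pose let the fingers close. It gives the time, the measured TCP pose, the force and the opening at its end, in the units of the state.
- env.state(): the state, without advancing time (a new reading comes with each control period).
- env.grab_frame(name): name is "side" or "top" or "wrist"; returns the picture (420x560x3 uint8, red, green, blue); there is no depth.
- env.camera_params(name): a dict with "camera_matrix" (3x3 intrinsics, pixels), "R" (3x3) and "t" (3): a world point X has camera coordinates R X + t; the wrist camera has in their place "hand_eye" (4x4, takes a point from camera to tool coordinates, whose origin is the TCP and whose axes are the flange's). Camera axes: x right, y down, z forward; pixel columns grow to the right and rows downward; lengths in mm; the calibration is good to about 2 mm. A picture is of the moment at which its call begins: read the wrist's pose just before it. camera_params takes no time and is no camera call.
- env.job_done(): hands the job in, once; it reports no verdict.
The state is a dict: "time_s": time; "qpos": joint angles; "qvel": joint speeds; "effort": joint torques, N m; "ee_pos": TCP position; "ee_rot": TCP orientation; "force": force on the tool from outside, world axes, zero at the start; "torque": the same for the moment, N m; "gripper_width": finger opening in mm.
Only numpy, scipy, OpenCV 4.12 (cv2) and the standard library are available. Lean on these libraries where they do the work, as an engineer would, in place of code of your own. Each camera call takes 0.05 s, during which the arm holds its last target.

TASK

One ruby bottle has fallen over in the lane of the open storage case: without dropping it, stand it upright in the lane again between its two neighbours and let go of it. Then squeeze the red safety catch fully home against its lug, after that squeeze the chrome main catch fully home against its lug, and swing the gate out past the half-open detent to wide open, at a right angle to where it started. The gate springs back if you let go, so finish while still holding it wide open and still; leave both catches drawn, all the bottles standing and the other things on the bench alone.

Things in the scene. Friction and masses are not known exactly. Their poses are not given: they have to be found in the camera images.
- case: Grey-green open-topped steel case with chrome rims, fixed to the bench, 126 mm (x) by 270 mm (y). Origin at the centre of its underside, z up, y along it. Long walls at x = +-61 mm and the end wall at +y are 45 mm high, 3 mm thick; the gate closes the -y end. Latch block outside the +x, -y corner: up to x = 152 mm, y = -167 to -63 mm, 24 mm high, carrying the two catches and their lugs
- lane (a point): Middle of the bottle lane, on the case floor 6 mm above the bench. The lane runs along the case's y through its middle, between two rails 7 mm high and 3 mm thick with inner faces at x = +-23 mm; the floor beside the rails is empty as far as the walls
- bottle: The fallen ruby glass bottle, 120 to 190 g. Origin at the centre of its base, z towards the stopper. Body 40 mm in diameter, 54 mm high, then shoulder and neck (17 to 22 mm) and a fixed ball stopper; 96 mm over all. It starts lying on the lane floor between the standing bottles, axis along the lane within a few degrees, 26 mm above the bench, stopper towards the gate (-y of the case)
- stopper (a point): Centre of the fallen bottle's ball stopper (ball 24 mm in diameter, centre 84 mm above the base), with 25 mm or more of room on both sides. Held lightly by the ball the bottle swings base down in the grip, though friction may keep it from hanging quite straight
- front_bottle: Standing ruby bottle, same shape, in the lane next to the gate (about y = -108 mm of the case). Origin at the centre of its base, z up
- rear_bottle: Standing ruby bottle, same shape, at the other end of the lane (about y = 104 mm of the case). Origin at the centre of its base, z up. The free lane between the two standing bottles is about 170 mm long
- safety_tab (a point): Top centre of the red moving tab of the safety catch, 70 mm above the bench. An upright plate 6 mm thick along the case's y, 16 mm wide along x, rising from 38 to 70 mm. It slides along the case's +y, towards the safety lug
- safety_catch (a joint): Slide of the safety catch in m: 0 locked (as at the start, within 1 mm), 0.014 fully home. Stiff (about 5 N), it stays where it is pushed. While below about 0.011 its nose stands behind the main bolt and blocks the main catch
- safety_lug: Fixed chrome upright lug of the safety catch, a plate like the tab (6 mm along y, 16 mm wide), in line with it on its +y side. Origin at its foot 24 mm above the bench, top 70 mm above the bench. Over the outer faces of tab and lug: 42 mm when locked, 28 mm when fully home
- main_tab (a point): Top centre of the chrome moving tab of the main catch, 70 mm above the bench. An upright plate 6 mm thick along the case's x, 16 mm wide along y, rising from 38 to 70 mm. It slides along the case's +x, towards the main lug, and draws the bolt from in front of the gate's keeper
- main_catch (a joint): Slide of the main catch in m: 0 bolted (as at the start, within 1 mm), 0.014 fully home; the gate is free above about 0.010. Stiff (about 5 N), it stays where it is pushed. Blocked after 2 mm until the safety catch is drawn
- main_lug: Fixed chrome upright lug of the main catch (plate 6 mm along x, 16 mm wide), in line with the tab on its +x side. Origin at its foot 24 mm above the bench, top 70 mm above the bench. Over the outer faces of tab and lug: 42 mm when bolted, 28 mm when fully home
- gate (a joint): Gate angle in rad: 0 shut, grows as the knob end swings out to the case's -y and then -x, 1.57 at a right angle, stop at 1.75. A spring pulls it shut (1 N at the knob when shut, 3 N wide open); a ball detent at about 0.55 to 0.95 rad takes about 5 N at the knob to pass; let go from wide open it swings back to about the detent
- gate_hinge (a point): A point on the gate's vertical hinge axis, at bench height: the near corner of the gate end (x = -61 mm, y = -141 mm of the case)
- gate_knob (a point): Middle of the gate's black knob, 78 mm above the bench: an upright round post 14 mm in diameter on the gate's top edge (62 mm above the bench) up to 90 mm, with an 18 mm cap up to 95 mm, 98 mm from the hinge axis. It is fixed to the gate and turns with it; pinched hard by fingers that do not turn along, it adds several N of friction to the swing
- gate_leaf: The gate leaf with its knob: a plate 114 mm wide, 5 mm thick, 12 to 62 mm above the bench. Origin on the hinge axis at bench height, x along the leaf towards the knob end, z up
- cassette: Bystander: rust-orange cassette with a pale wax block, 40 by 28 by 13 mm, lying on the bench. Origin at the centre of its underside
- rack: Bystander: cast aluminium cassette rack, 190 by 85 by 51 mm, with cassettes. Origin at the centre of its underside
- spatula: Bystander: horn-handled steel spatula, 220 mm long, lying on the bench. Origin midway along it, at bench height
- bench_bottle: Bystander: ruby bottle, same shape, standing on the bare bench. Origin at the centre of its base
- mould_tray: Bystander: flat steel mould tray, 90 by 60 by 12 mm. Origin at the centre of its underside
There are look-alikes about, which are no part of the job. Leave any green or purple look-alike of the bottle alone.

How it is judged:
By the outcome, as a careful person would: the job done as asked, in the order asked, and still so for the second after the job is handed in, while the arm keeps its last pose, push and grip.
It also fails if it takes over 70 s, if anything falls off the work surface, if the arm or the gripper's body presses on something with over 40 N, if the wrist force passes 120 N, or if a joint passes its speed limit or range.

## Working session

There is one attempt and no reset: what is moved stays moved. The work goes in short steps, Python scripts to look and compute and a tool call to move; the robot and the scene stay as the last step left them, time stands still between calls to the robot, and variables do not carry over. Pictures are saved under pics/ and viewed, and the job is handed in when it is done.

Besides the shell and the picture viewer there is one more tool, called after "Emit:" in YAML: its name, and indented under it one key for each argument. arm_command: Moves the arm, as the interface text tells. Shift numbers are shares of 50 cm and turn numbers shares of pi/4 rad, none past 1 either way. Its arguments: {"type":"object","properties":{"targets":{"type":"array"},"squeeze":{"type":"number"}},"required":["targets"]}

```bash
mkdir -p pics; python3 - <<'E'
from workcell import env
import cv2
s=env.state();print(s)
for n in("side","top","wrist"):
    p=env.camera_params(n);print(n,p)
    cv2.imwrite(f"pics/{n}0.png",env.grab_frame(n)[:,:,::-1])
E
```

```text
{'time_s': 0.0, 'qpos': array([ 6.68070937e+01,  1.83504898e+01,  8.97067477e+01,  5.85666699e-04,
        7.20415202e+01, -1.14626496e+00]), 'qvel': array([-0.09264292,  0.09471689, -0.03463293, -0.03800369, -0.08183578,
        0.02563571]), 'effort': array([-3.37412994e-04, -4.12457013e+01, -2.31975013e+01,  7.27580767e-02,
        4.56264953e-02, -1.32652704e-04]), 'ee_pos': array([215.63640594, 532.49835428, 213.12948798]), 'ee_rot': array([-1.79901273e+02, -2.53233386e-03,  1.57953175e+02]), 'force': array([0.13616538, 1.10050963, 0.19855352]), 'torque': array([-0.02439739, -0.0078938 , -0.02543861]), 'gripper_width': 91.0501924291097}
side {'camera_matrix': array([[497.8728472 ,   0.        , 278.38393749],
       [  0.        , 497.8728472 , 205.86089595],
       [  0.        ,   0.        ,   1.        ]]), 'R': array([[ 0.76108936, -0.64864064, -0.00288285],
       [-0.42253501, -0.49240405, -0.76092208],
       [ 0.49214546,  0.5803478 , -0.64883687]]), 't': array([-404.30853392,  286.07960492, 1006.02216792])}
top {'camera_matrix': array([[456.13133782,   0.        , 277.
[... 193 characters left out ...]
660584e-01, -1.53082386e-03, -1.20924029e-01],
       [ 1.20930139e-01, -4.87216638e-03, -9.92649064e-01]]), 't': array([  11.02873023,  550.9300632 , 1297.75265767])}
wrist {'camera_matrix': array([[374.05592658,   0.        , 279.06987288],
       [  0.        , 374.05592658, 205.02679917],
       [  0.        ,   0.        ,   1.        ]]), 'hand_eye': array([[-2.47170307e-04, -9.63833221e-01, -2.66506026e-01,
         7.52437463e+01],
       [ 9.99999752e-01, -6.23190115e-05, -7.02067098e-04,
         2.20160421e-01],
       [ 6.60067200e-04, -2.66506133e-01,  9.63832997e-01,
        -1.69629077e+02],
       [ 0.00000000e+00,  0.00000000e+00,  0.00000000e+00,
         1.00000000e+00]])}
```

View pics/side0.png

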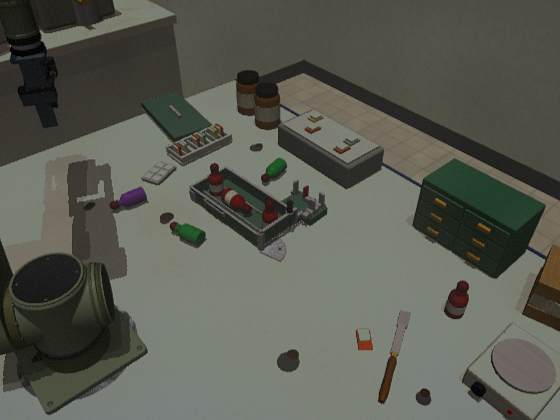

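View pics/top0.png

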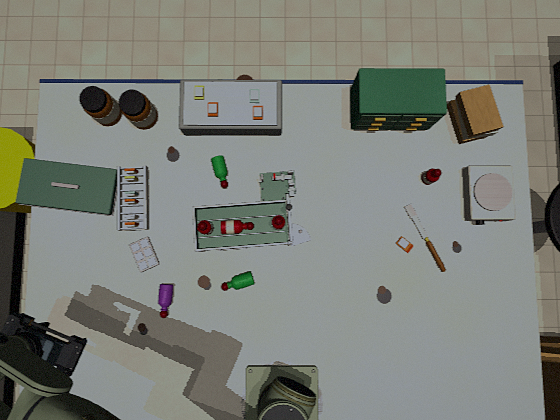

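View pics/wrist0.png

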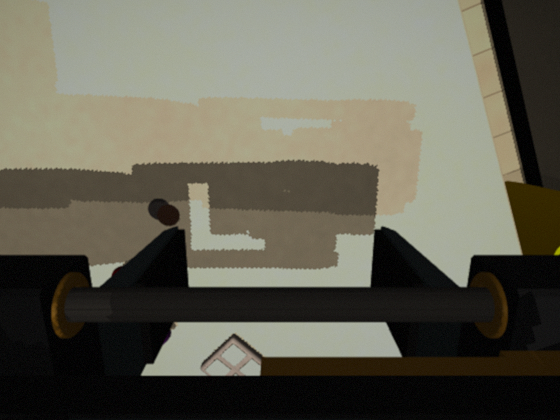

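Ruby bottles (candidates) in the top view: one lying at (235,226) in the case lane, two standing in the lane at (205,227) and (279,222), and one standing on the bench at (431,176). The look-alikes are green at (220,170) and (240,281) and purple at (166,298). The one I want is the lying one at (235,226), so I'll check it in a close crop.

```bash
python3 - <<'E'
import cv2
a=cv2.imread("pics/top0.png")[160:260,185:319]
cv2.imwrite("pics/topc0.png",cv2.resize(a,None,fx=5.9,fy=5.9,interpolation=cv2.INTER_CUBIC))
a=cv2.imread("pics/side0.png")[155:265,185:335]
cv2.imwrite("pics/sidec0.png",cv2.resize(a,None,fx=5.3,fy=5.3,interpolation=cv2.INTER_CUBIC))
E
```

```text
(no output)
```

View pics/topc0.png

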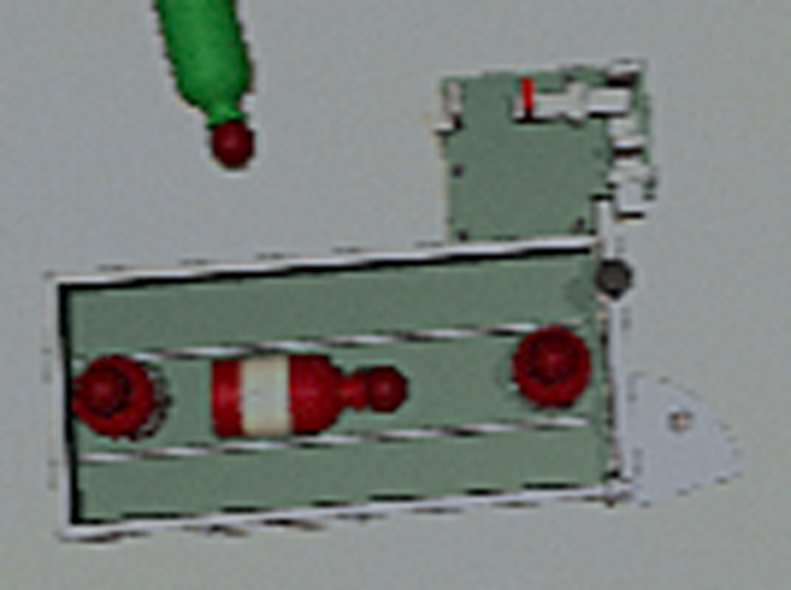

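View pics/sidec0.png

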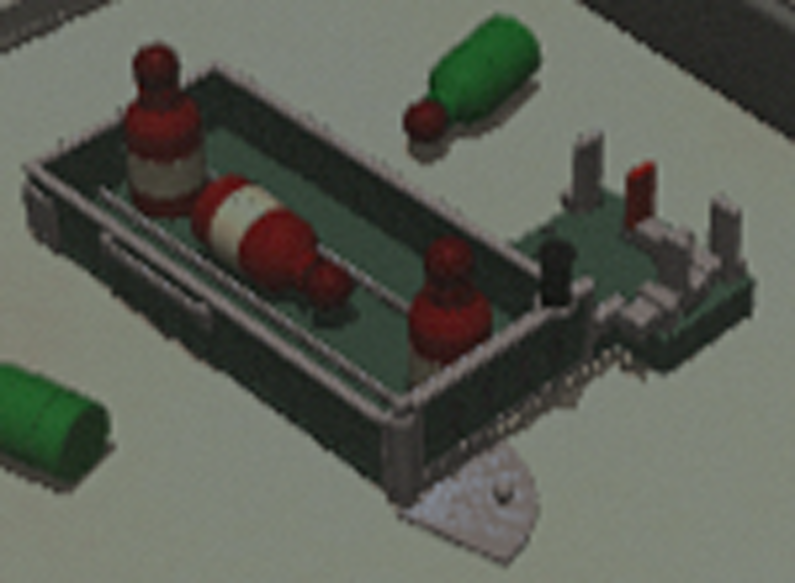

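The crop confirms the choice: red glass with a white label, lying in the lane with its ball towards the gate at crop (383,388). Next I'll fit the case pose.

```bash
cat > h.py <<'E'
import numpy as np, cv2
from workcell import env
from scipy.spatial.transform import Rotation as Ro
from scipy.optimize import least_squares
def cam(n,st=None):
    p=env.camera_params(n);K=p["camera_matrix"]
    if n!="wrist": return K,p["R"],p["t"]
    st=st or env.state()
    T=np.eye(4);T[:3,:3]=Ro.from_euler("xyz",st["ee_rot"],degrees=True).as_matrix();T[:3,3]=st["ee_pos"]
    C=np.linalg.inv(T@p["hand_eye"]);return K,C[:3,:3],C[:3,3]
def proj(c,X):
    K,R,t=c;x=np.atleast_2d(X)@R.T+t;x=x@K.T;return x[:,:2]/x[:,2:]
def ray(c,uv,z):
    K,R,t=c;d=R.T@np.linalg.solve(K,[uv[0],uv[1],1]);o=-R.T@t;return o+d*(z-o[2])/d[2]
def C2W(p,X): # p=x,y,th(deg)
    X=np.atleast_2d(np.array(X,float));a=np.radians(p[2]);c,s=np.cos(a),np.sin(a)
    return np.c_[p[0]+c*X[:,0]-s*X[:,1],p[1]+s*X[:,0]+c*X[:,1],X[:,2]]
def fit(obs,p0): # obs list of (cam, X, uv)
    f=lambda p:np.concatenate([(proj(c,C2W(p,X))[0]-uv) for c,X,uv in obs])
    r=least_squares(f,p0,loss="soft_l1");return r.x,r.fun.reshape(-1,2)
def snap(n,name,crop=None,k=1):
    st=env.state();im=env.grab_frame(n)[:,:,::-1].copy();np.save(f"pics/{name}.npy",np.r_[st["ee_pos"],st["ee_rot"]])
    cv2.imwrite(f"pics/{name}_full.png",im)
    if crop: im=im[crop[1]:crop[3],crop[0]:crop[2]]
    if k!=1: im=cv2.resize(im,None,fx=k,fy=k,interpolation=cv2.INTER_CUBIC)
    cv2.imwrite(f"pics/{name}.png",im)
def camat(name):
    v=np.load(f"pics/{name}.npy");return cam("wrist",dict(ee_pos=v[:3],ee_rot=v[3:]))
def move(target,yaw,st=None):
    "shares for move to world target tcp / yaw"
    st=st or env.state();R=Ro.from_euler("xyz",st["ee_rot"],degrees=True).as_matrix()
    d=R.T@(np.array(target)-st["ee_pos"]);dy=(st["ee_rot"][2]-yaw+180)%360-180
    print("shares",np.round(d/500,4),"turn",round(dy/45,4),"(tool-z turn sign + = yaw decreasing)","mm",np.round(d,1),"deg",round(dy,2))
E
python3 - <<'E'
from h import *
T=cam("top");S=cam("side")
f=lambda u,v:np.array([185+u/5.9-.4,160+v/5.9-.4]); g=lambda u,v:np.array([185+u/5.3-.4,155+v/5.3-.4])
obs=[(T,[63,135,45],f(55,282)),(T,[-63,135,45],f(63,535)),
(S,[-63,135,45],g(28,170)),(S,[63,135,45],g(215,70)),
(T,[152,-63,24],f(442,82)),(T,[37,-141,95],f(612,277)),(S,[37,-141,95],g(556,245))]
p,r=fit(obs,[400,80,0]);print(p);print(r.round(1))
for n,X,uv in(("ball",26,f(383,388)),("front",90,f(553,358)),("rear",90,f(105,385)),("redtab",70,f(527,97))):
    print(n,ray(T,uv,X))
print(C2W(p,[[0,-135,0],[37,-141,78]]))
E
```

```text
[501.31196998 115.93413532   4.39181296]
[[-1.2 -0.5]
 [-0.2  0.3]
 [-0.6  0.4]
 [ 0.3 -0.4]
 [-0.4 -0.4]
 [ 0.8 -0. ]
 [ 0.2  2. ]]
ball [502.10562732  91.90407216  26.        ]
front [511.01173063   8.25798137  90.        ]
rear [497.94291014 219.26730922  90.        ]
redtab [640.06370624  20.78809226  70.        ]
[[511.64980528 -18.66946478   0.        ]
 [549.00062169 -21.81851437  78.        ]]
```

```bash
python3 - <<'E'
from h import *
t=C2W([501.3,115.9,4.4],[20,-95,250])[0];print(t)
move((t+[216,533,213])/2,126);move(t,94.4)
E
```

```text
[528.52936272  22.7143691  250.        ]
shares [-0.4815 -0.3548 -0.0359] turn 0.7101 (tool-z turn sign + = yaw decreasing) mm [-240.7 -177.4  -17.9] deg 31.95
shares [-0.9627 -0.7105 -0.0724] turn 1.4123 (tool-z turn sign + = yaw decreasing) mm [-481.3 -355.2  -36.2] deg 63.55
```

Emit:
arm_command:
  targets:
    - [0,-0.12,-0.09,-0.01,0.15]
    - [0,-0.24,-0.18,-0.02,0.3]
    - [0,-0.36,-0.27,-0.03,0.45]
    - [0,-0.42,-0.32,-0.04,0.6]
    - [0,-0.48,-0.36,-0.045,0.75]
    - [0,-0.54,-0.4,-0.05,0.9]
    - [0,-0.6,-0.44,-0.05,0.97]

```text
time_s: 0.73
ee_pos: [367.6, 282.6, 234.4]
ee_rot: [-180.0, 0.0, 114.1]
force: [0.3, -0.5, 0.6]
gripper_width: 91.0
```

```bash
python3 - <<'E'
from h import *
print(env.state()["ee_pos"],env.state()["ee_rot"],env.state()["time_s"])
move([528.5,22.7,250],94.4)
E
```

```text
[367.62450685 282.63943337 234.38311436] [-1.79961670e+02  4.98990194e-02  1.14055332e+02] 0.7333
shares [-0.6059  0.0819 -0.0308] turn 0.4368 (tool-z turn sign + = yaw decreasing) mm [-303.    40.9  -15.4] deg 19.66
```

Emit:
arm_command:
  targets:
    - [0.4,-0.08,0.01,-0.005,0.1]
    - [0.4,-0.16,0.02,-0.01,0.2]
    - [0.4,-0.24,0.03,-0.015,0.3]
    - [0.4,-0.32,0.045,-0.02,0.44]
    - [0.4,-0.4,0.055,-0.025,0.44]
    - [0.4,-0.48,0.065,-0.03,0.44]
    - [0.4,-0.55,0.075,-0.03,0.44]
    - [0.4,-0.606,0.082,-0.031,0.44]

```text
time_s: 1.4
ee_pos: [529.6, 20.0, 249.9]
ee_rot: [-180.0, 0.1, 94.2]
force: [0.9, -0.1, -0.7]
gripper_width: 54.9
```

Emit:
arm_command:
  targets:
    - [0.4,-0.03,0,0,0]
    - [0.4,-0.03,0,0,0]

```text
time_s: 1.57
ee_pos: [531.3, 1.9, 249.3]
ee_rot: [-179.9, 0.2, 93.9]
force: [0.1, 0.1, -0.0]
gripper_width: 54.7
```

```bash
python3 - <<'E'
from h import *
s=env.state();print(s["ee_pos"],s["ee_rot"],s["qpos"],s["gripper_width"])
snap("wrist","w1",None,1.4)
E
```

```text
[531.32871356   1.9068704  249.25897561] [-1.79925419e+02  1.67534001e-01  9.39283095e+01] [-0.92509653 13.19383179 91.7036006  -0.17921891 75.16277652 -4.80731271] 54.70320131201496
```

View pics/w1.png

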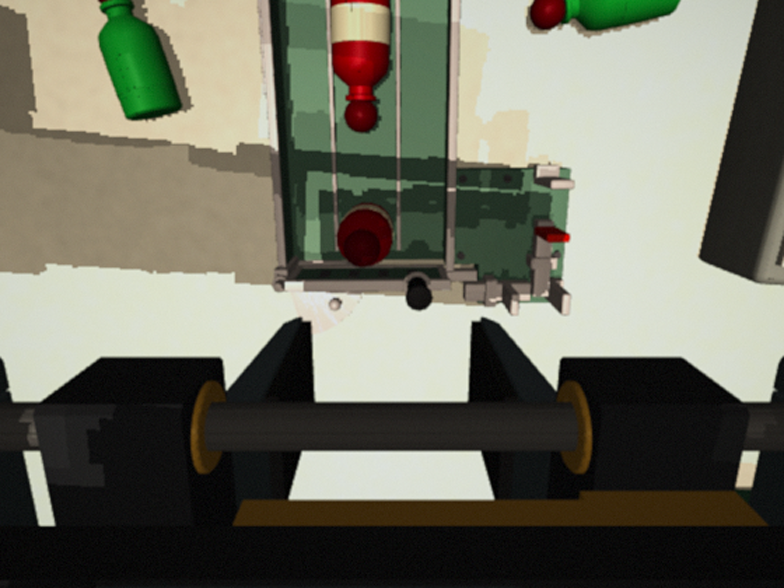

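```bash
python3 - <<'E'
import cv2
im=cv2.imread("pics/w1_full.png")
cv2.imwrite("pics/w1a.png",cv2.resize(im[110:230,290:420],None,fx=5,fy=5,interpolation=cv2.INTER_CUBIC))
cv2.imwrite("pics/w1b.png",cv2.resize(im[50:220,185:335],None,fx=3.5,fy=3.5,interpolation=cv2.INTER_CUBIC))
E
```

```text
(no output)
```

View pics/w1a.png

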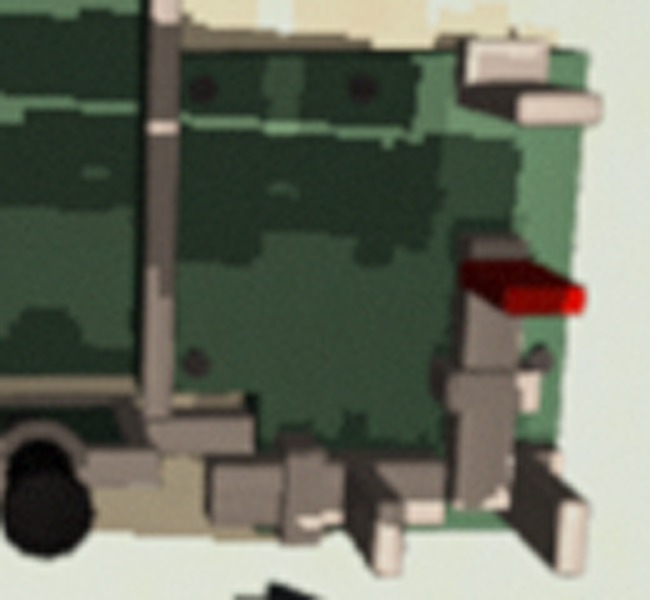

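View pics/w1b.png

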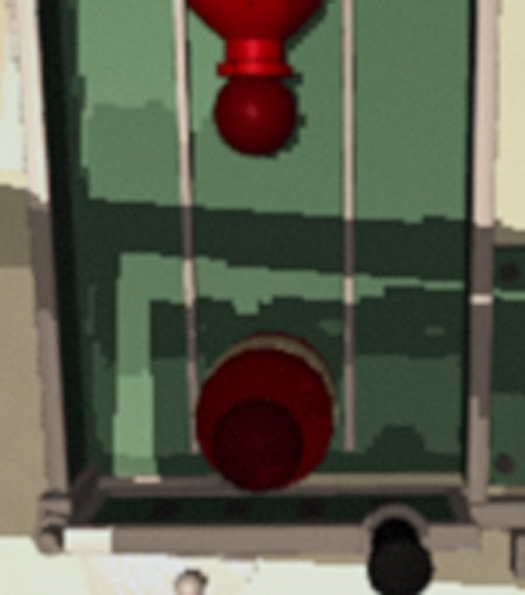

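```bash
python3 - <<'E'
from h import *
c=camat("w1")
a=lambda u,v:np.array([290+u/5-.4,110+v/5-.4]); b=lambda u,v:np.array([185+u/3.5-.35,50+v/3.5-.35])
P={}
for n,uv,z in(("slug",a(560,107),70),("stab",a(543,299),70),("mtab",a(388,552),70),("mlug",a(571,540),70),("knob",a(47,513),92),("ball",b(256,115),26),("front",b(258,445),92),("block+y",a(585,50),24),("block-y",a(562,530),24),("wall-x",b(35,185),45)):
    P[n]=ray(c,uv,z);print(n,P[n].round(1))
d=P["slug"]-P["stab"];print(d,np.degrees(np.arctan2(-d[0],d[1])))
d=P["mlug"]-P["mtab"];print(d,np.degrees(np.arctan2(d[1],d[0])))
p=[501.3,115.9,4.4];th=np.radians(4.4)
M=np.array([[np.cos(th),np.sin(th)],[-np.sin(th),np.cos(th)]])
for k in P: print(k,(M@(P[k][:2]-p[:2])).round(1))
# red tab in side/top check
T=cam("top");print(ray(T,[185+527/5.9-.4,160+97/5.9-.4],70))
E
```

```text
slug [639.7  58.1  70. ]
stab [642.1  22.6  70. ]
mtab [619.6 -29.2  70. ]
mlug [654.9 -24.2  70. ]
knob [550.7 -19.3  92. ]
ball [503.4  93.1  26. ]
front [512.  11.  92.]
block+y [658.   67.3  24. ]
block-y [669.5 -35.5  24. ]
wall-x [444.7  69.9  45. ]
[-2.37796988 35.52505301  0.        ] 3.8295421978490722
[35.31701565  4.9084887   0.        ] 7.91249082003788
slug [133.6 -68.2]
stab [ 133.2 -103.8]
mtab [ 106.8 -153.7]
mlug [ 142.4 -151.5]
knob [  38.9 -138.6]
ball [  0.3 -22.9]
front [   2.6 -105.4]
block+y [152.5 -60.4]
block-y [ 156.1 -163.9]
wall-x [-59.9 -41.5]
[640.06370624  20.78809226  70.        ]
```

```bash
python3 - <<'E'
from h import *
move([503,92.5,110],94.5)
E
```

```text
shares [ 0.1811 -0.0424  0.2785] turn -0.0115 (tool-z turn sign + = yaw decreasing) mm [ 90.6 -21.2 139.2] deg -0.52
```

Emit:
arm_command:
  targets:
    - [0.4,0.06,-0.014,0.06,-0.01]
    - [0.4,0.12,-0.028,0.12,-0.01]
    - [0.4,0.18,-0.042,0.18,-0.01]
    - [0.4,0.181,-0.0425,0.24,-0.01]
    - [0.4,0.181,-0.0425,0.278,-0.01]
    - [0.4,0.181,-0.0425,0.278,-0.01]

```text
time_s: 2.12
ee_pos: [498.8, 93.7, 106.4]
ee_rot: [-179.4, 0.1, 94.6]
force: [-0.5, 0.3, -0.4]
gripper_width: 54.7
```

```bash
python3 - <<'E'
from h import *
snap("wrist","w2",None,1.4)
s=env.state();print(s["ee_pos"],s["ee_rot"])
c=camat("w2");print("expected ball px*1.4",1.4*proj(c,[[503,92.5,26],[503.4,93.1,26]]))
move([503,92.5,15.5],94.5)
E
```

```text
[500.87973645  93.55756835 108.77866788] [-1.79634154e+02  7.09180413e-02  9.45402052e+01]
expected ball px*1.4 [[400.7746544  301.7088451 ]
 [401.67556237 300.62758871]]
shares [-0.0022  0.0053  0.1865] turn 0.0009 (tool-z turn sign + = yaw decreasing) mm [-1.1  2.6 93.3] deg 0.04
```

View pics/w2.png

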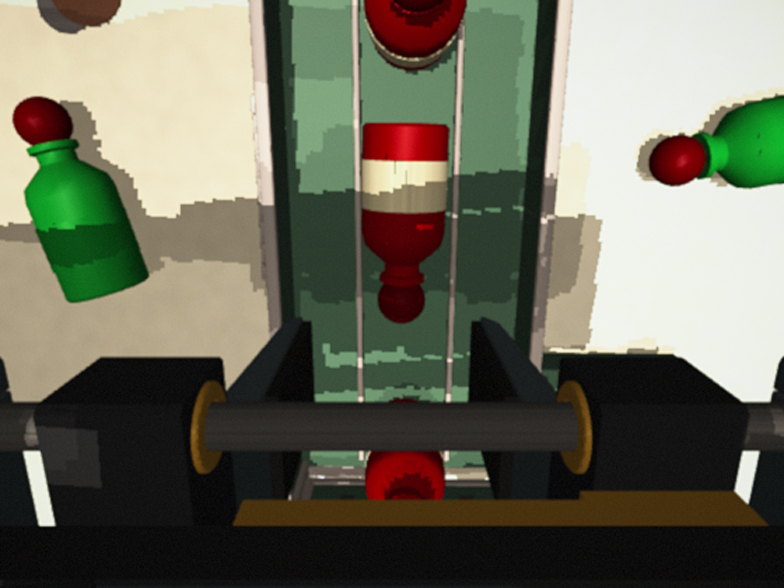

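The ball shows at (402,300), where I predicted it, midway between the fingers. I'm descending.

Emit:
arm_command:
  targets:
    - [0.4,-0.002,0.005,0.06,0]
    - [0.4,-0.002,0.005,0.11,0]
    - [0.4,-0.002,0.0055,0.15,0]
    - [0.4,-0.002,0.0055,0.172,0]
    - [0.4,-0.002,0.0055,0.182,0]
    - [0.4,-0.002,0.0055,0.184,0]
    - [0.4,-0.002,0.0055,0.184,0]

```text
time_s: 2.75
ee_pos: [504.3, 92.9, 18.0]
ee_rot: [-179.8, 0.1, 94.5]
force: [0.5, 0.5, 0.0]
gripper_width: 54.5
```

```bash
python3 - <<'E'
from h import *
s=env.state();print(s["ee_pos"],s["ee_rot"],s["force"])
move([503.2,93,16],94.5)
E
```

```text
[504.26965047  92.91893638  17.98313633] [-1.79772798e+02  5.25203843e-02  9.45333073e+01] [0.5462851  0.50992578 0.00131734]
shares [ 0.0003 -0.0021  0.004 ] turn 0.0007 (tool-z turn sign + = yaw decreasing) mm [ 0.2 -1.1  2. ] deg 0.03
```

Emit:
arm_command:
  targets:
    - [0.5,0,-0.002,0.004,0]
    - [0.6,0,-0.002,0.004,0]
    - [0.7,0,-0.002,0.004,0]
    - [0.85,0,-0.002,0.004,0]
    - [0.85,0,-0.002,0.004,0]
    - [0.85,0,-0.002,0.004,0]
    - [0.85,0,-0.002,0.004,0]
  squeeze: 6

```text
time_s: 3.33
ee_pos: [503.4, 92.8, 16.2]
ee_rot: [-179.8, 0.1, 94.5]
force: [0.4, -0.0, 1.1]
gripper_width: 23.0
```

Emit:
arm_command:
  targets:
    - [0.85,0.0,0,-0.015,0]
    - [0.85,0.004,0,-0.03,0]
    - [0.85,0.008,0,-0.045,0]
    - [0.85,0.012,0,-0.06,0]
    - [0.85,0.018,0,-0.075,0]
    - [0.85,0.024,0,-0.09,0]
    - [0.85,0.03,0,-0.105,0]
    - [0.85,0.035,0,-0.12,0]

```text
time_s: 4.0
ee_pos: [502.2, 110.7, 77.0]
ee_rot: [-179.8, 0.1, 94.5]
force: [-0.1, 0.9, -1.4]
gripper_width: 22.9
```

Emit:
arm_command:
  targets:
    - [0.85,0.005,0,-0.015,0]
    - [0.85,0.008,0,-0.03,0]
    - [0.85,0.01,0,-0.038,0]
    - [0.85,0.01,0,-0.038,0]
    - [0.85,0.01,0,-0.038,0]

```text
time_s: 4.42
ee_pos: [501.8, 115.8, 96.1]
ee_rot: [-179.8, 0.1, 94.6]
force: [0.4, 0.4, -2.1]
gripper_width: 23.4
```

```bash
python3 - <<'E'
from h import *
s=env.state();print(s["ee_pos"],s["ee_rot"],s["force"],s["torque"],s["gripper_width"])
snap("wrist","w3",None,1.4);snap("side","s3",(170,130,340,270),4.6)
E
```

```text
[501.82225175 115.77349135  96.12152374] [-1.79813928e+02  5.06592655e-02  9.45551117e+01] [ 0.39833248  0.43808521 -2.08974224] [-0.09753077 -0.00200032  0.02702402] 23.438306694662867
```

View pics/w3.png

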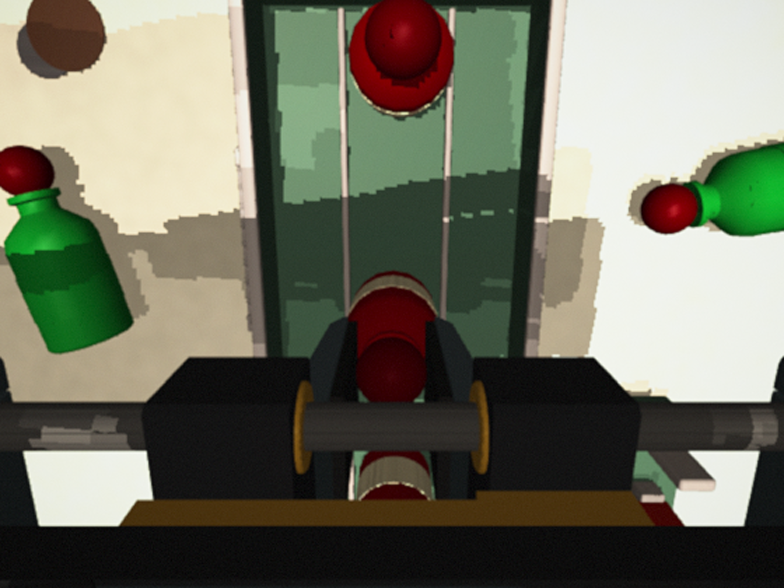

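View pics/s3.png

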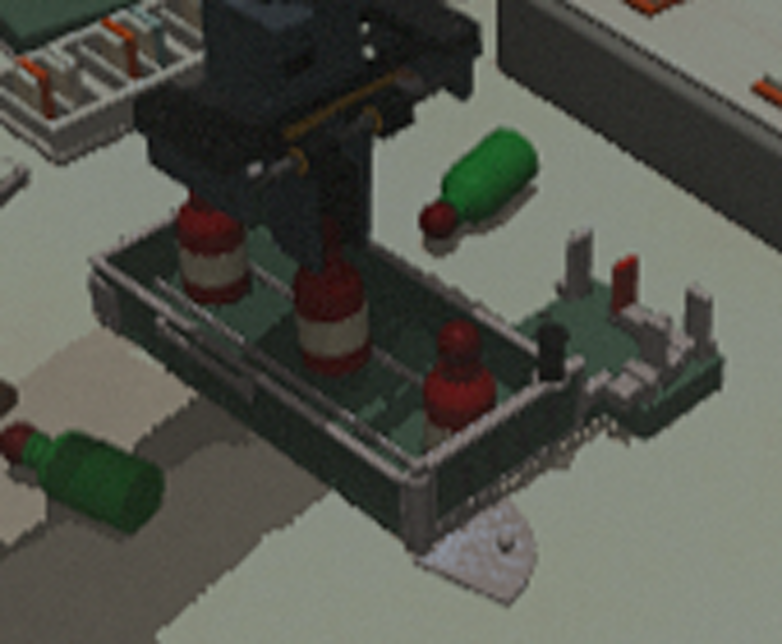

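```bash
python3 - <<'E'
from h import *
cv2.imwrite("pics/w3c.png",cv2.resize(cv2.imread("pics/w3_full.png")[130:300,225:335],None,fx=4.7,fy=3.5,interpolation=cv2.INTER_CUBIC))
E
```

```text
(no output)
```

View pics/w3c.png

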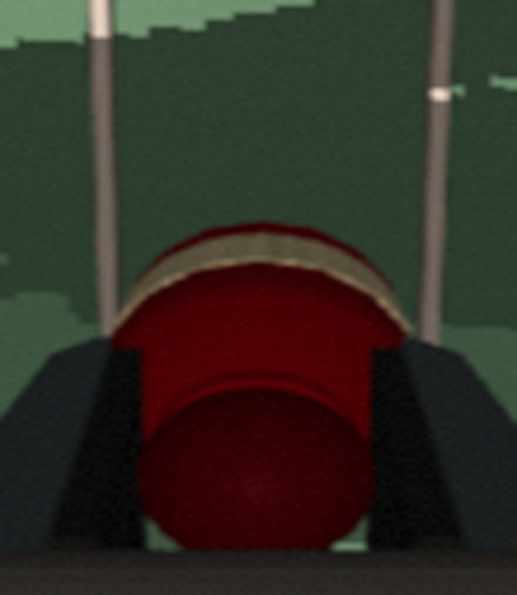

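Emit:
arm_command:
  targets:
    - [0.85,0,0.004,0.008,0]
    - [0.85,0,0.004,0.016,0]
    - [0.85,0,0.004,0.022,0]
    - [0.85,0,0.004,0.026,0]
    - [0.85,0,0.004,0.026,0]

```text
time_s: 4.93
ee_pos: [503.2, 115.5, 82.1]
ee_rot: [-179.7, 0.1, 94.5]
force: [0.4, -1.0, -2.3]
gripper_width: 23.3
```

```bash
python3 - <<'E'
from h import *
s=env.state();print(s["ee_pos"],s["force"],s["torque"],s["gripper_width"])
snap("wrist","w4",(225,130,335,300),4.7);snap("side","s4",(200,150,290,230),8)
E
```

```text
[503.22920346 115.52265604  82.06235245] [ 0.39245599 -0.95244051 -2.33913323] [-0.03613886  0.06889925 -0.00334662] 23.328736561202785
```

View pics/w4.png

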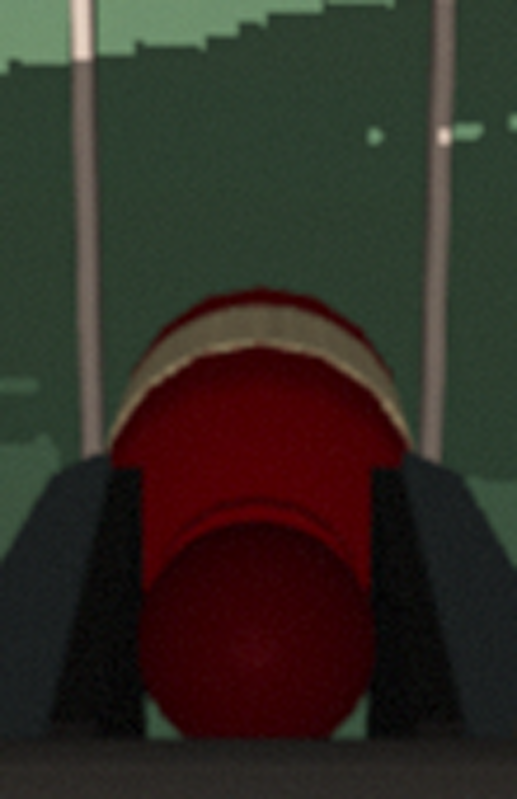

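View pics/s4.png

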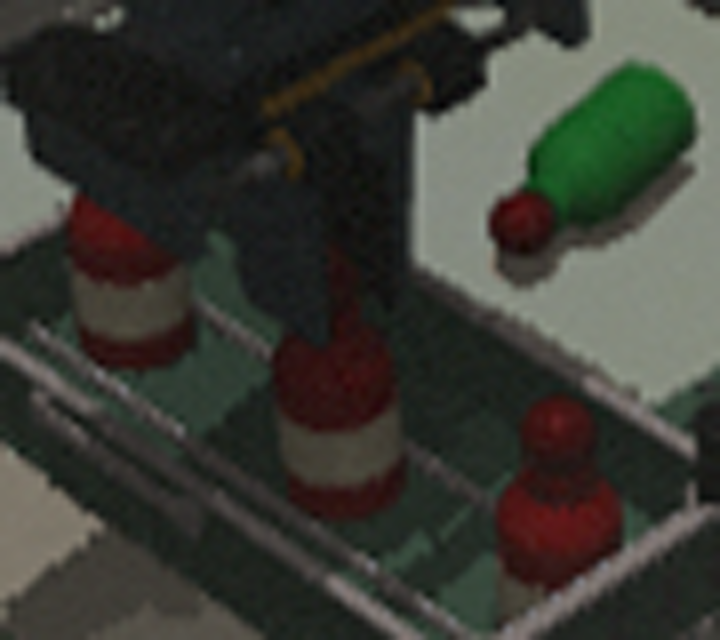

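Emit:
arm_command:
  targets:
    - [0.85,0,0,0.002,0]
    - [0.85,0,0,0.004,0]
    - [0.85,0,0,0.004,0]
    - [0.85,0,0,0.004,0]

```text
time_s: 5.37
ee_pos: [504.4, 115.6, 81.6]
ee_rot: [-179.9, 0.1, 94.6]
force: [1.0, -0.5, 4.7]
gripper_width: 23.1
```

Emit:
arm_command:
  targets:
    - [0.85,0,0,0.002,0]
    - [0.85,0,0,0.003,0]
    - [0.85,0,0,0.003,0]
    - [0.85,0,0,0.003,0]

```text
time_s: 5.7
ee_pos: [505.5, 115.6, 81.4]
ee_rot: [179.9, 0.1, 94.6]
force: [-0.4, -1.6, 7.0]
gripper_width: 23.6
```

```bash
python3 - <<'E'
from h import *
s=env.state();print(s["ee_pos"],s["force"],s["torque"],s["gripper_width"])
snap("wrist","w5",(225,130,335,300),4.7);snap("side","s5",(200,150,290,230),8)
E
```

```text
[505.50868445 115.59444673  81.44156276] [-0.41670358 -1.62110117  7.03713869] [-0.34066548  0.10939924  0.01702286] 23.64099996334131
```

View pics/w5.png

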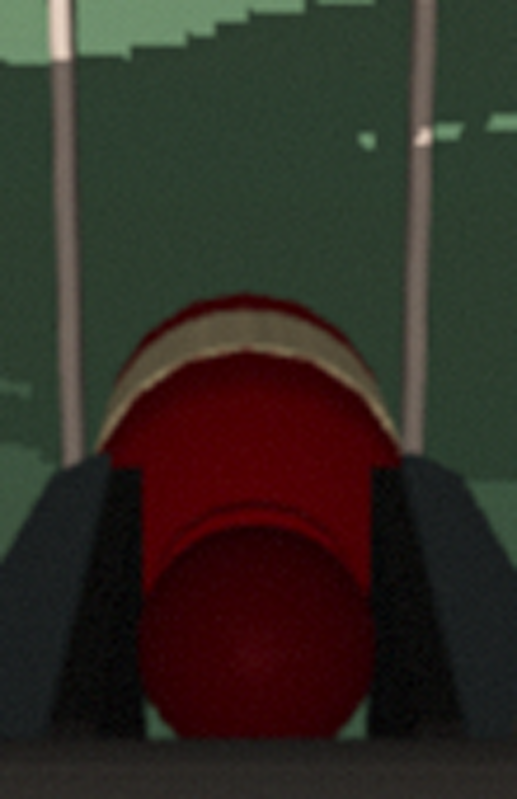

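View pics/s5.png

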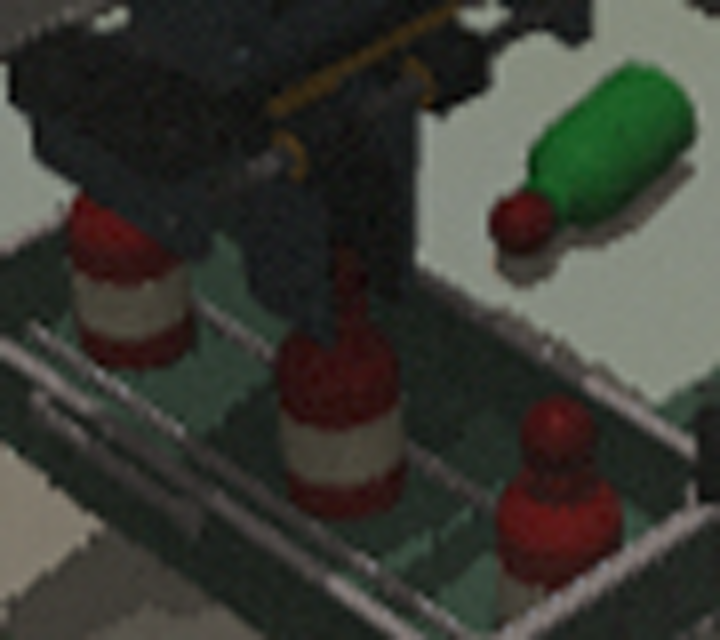

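Emit:
arm_command:
  targets:
    - [0.85,0,-0.002,-0.001,0]
    - [0.85,0,-0.004,-0.001,0]
    - [0.85,0,-0.004,0,0]
    - [0.85,0,-0.004,0,0]
  squeeze: 3

```text
time_s: 6.13
ee_pos: [503.2, 115.4, 81.2]
ee_rot: [180.0, 0.1, 94.6]
force: [-1.0, -0.6, 1.3]
gripper_width: 23.6
```

Contact is light now. I'm opening slowly.

Emit:
arm_command:
  targets:
    - [0.72,0,0,0,0]
    - [0.7,0,0,0,0]
    - [0.66,0,0,0,0]
    - [0.6,0,0,0,0]
    - [0.5,0,0,0,0]
    - [0.4,0,0,0,0]
    - [0.4,0,0,0,0]

```text
time_s: 6.72
ee_pos: [503.2, 115.4, 81.2]
ee_rot: [180.0, 0.1, 94.6]
force: [-0.3, 0.2, -0.4]
gripper_width: 52.9
```

```bash
python3 - <<'E'
from h import *
s=env.state();print(s["ee_pos"],s["force"],s["gripper_width"])
snap("wrist","w6",(225,130,335,300),3.5);snap("side","s6",(200,150,290,230),8)
E
```

```text
[503.22494142 115.40071823  81.24179862] [-0.25510432  0.15233089 -0.4195201 ] 52.89705967105484
```

View pics/w6.png

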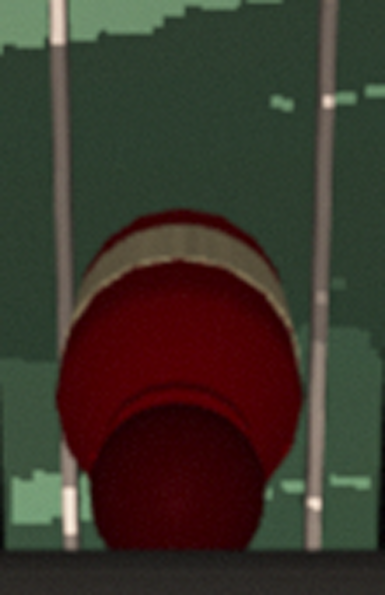

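View pics/s6.png

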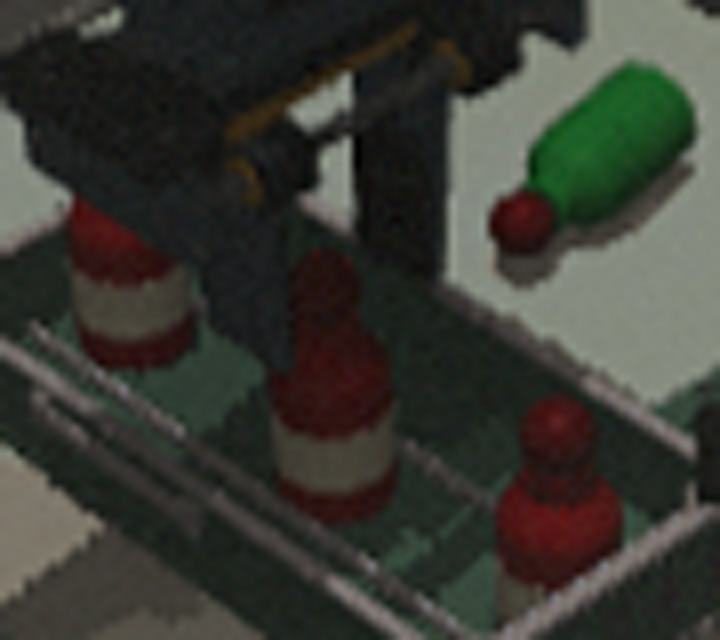

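Emit:
arm_command:
  targets:
    - [0.4,0,0,-0.03,0]
    - [0.4,0,0,-0.09,0]
    - [0.4,0,0,-0.16,0]
    - [0.4,-0.04,0,-0.23,0]
    - [0.4,-0.12,0,-0.28,0]
    - [0.4,-0.2,0,-0.28,0]
    - [0.4,-0.2,0,-0.28,0]
    - [0.4,-0.2,0,-0.28,0]

```text
time_s: 7.48
ee_pos: [511.2, 14.1, 221.9]
ee_rot: [179.9, 0.1, 94.3]
force: [-0.1, -0.2, 0.3]
gripper_width: 54.6
```

```bash
python3 - <<'E'
from h import *
s=env.state();print(s["ee_pos"],s["force"],s["gripper_width"])
snap("wrist","w7",None,1.4);snap("side","s7",(200,150,290,230),8)
E
```

```text
[511.23241009  14.10221318 221.86236808] [-0.09512572 -0.20190885  0.2855333 ] 54.6489984176118
```

View pics/w7.png

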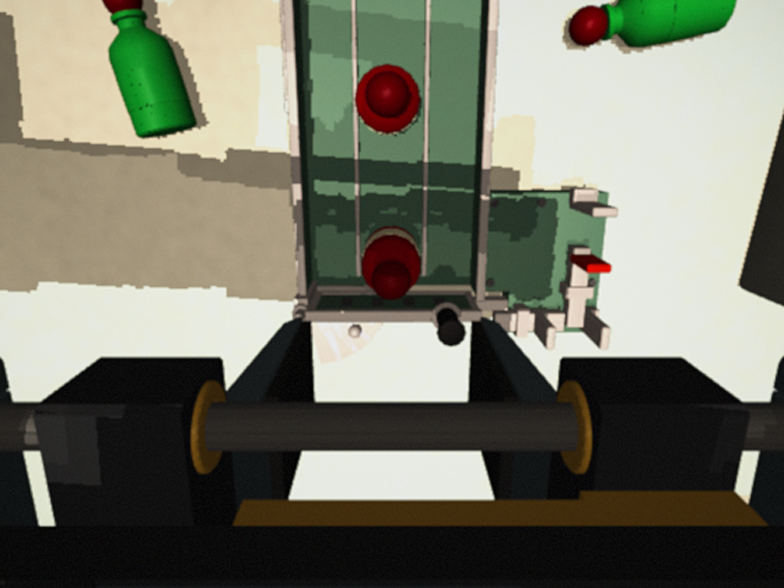

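View pics/s7.png

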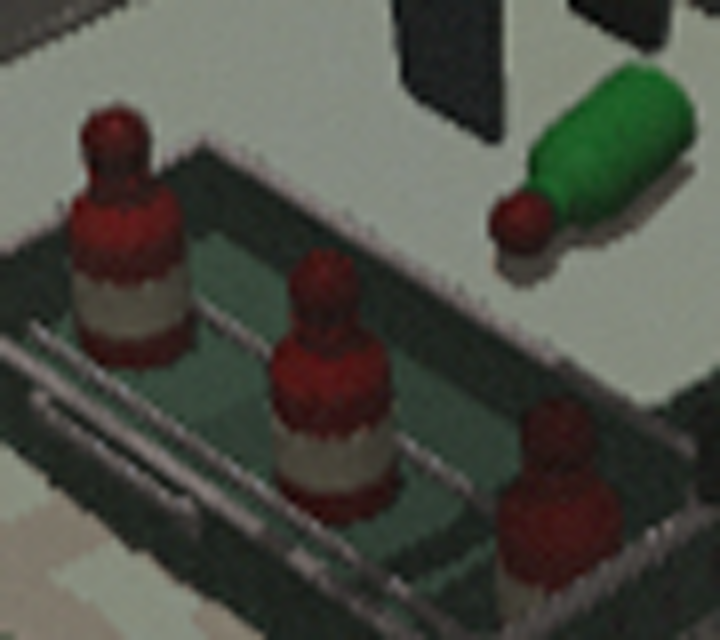

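The bottle stands upright between its neighbours. Balls are at about (117,140), (327,280) and (560,430) in the side crop, and the lean varies smoothly between them, as perspective would give. Next I'll re-measure the catches.

```bash
python3 - <<'E'
import cv2
im=cv2.imread("pics/w7_full.png")
cv2.imwrite("pics/w7a.png",cv2.resize(im[125:255,305:445],None,fx=5,fy=5,interpolation=cv2.INTER_CUBIC))
E
```

```text
(no output)
```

View pics/w7a.png

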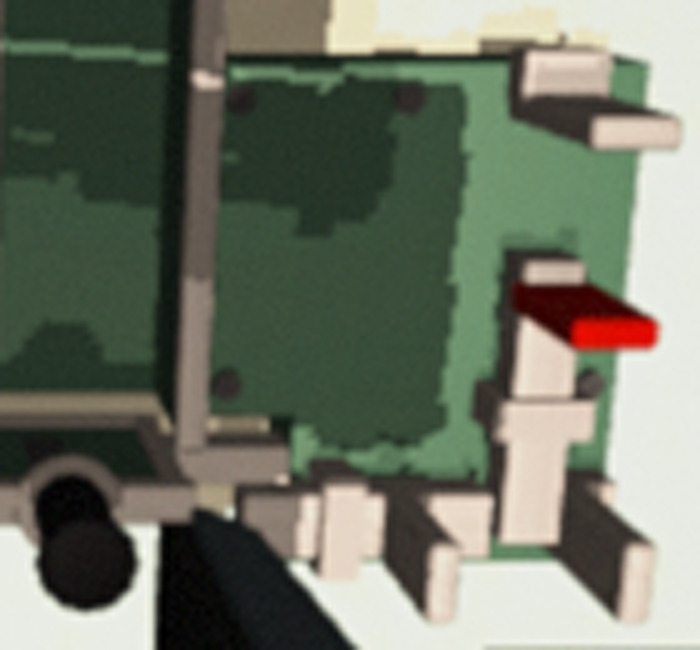

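```bash
python3 - <<'E'
from h import *
c=camat("w7")
a=lambda u,v:np.array([305+u/5-.4,125+v/5-.4])
P={}
for n,uv,z in(("slug",a(636,131),70),("stab",a(615,333),70),("mtab",a(441,582),70),("mlug",a(636,581),70),("knob",a(85,563),95),):
    P[n]=ray(c,uv,z);print(n,P[n].round(1))
d=P["slug"]-P["stab"];print(d,np.degrees(np.arctan2(-d[0],d[1])))
d=P["mlug"]-P["mtab"];print(d,np.degrees(np.arctan2(d[1],d[0])))
th=np.radians(4.6);yv=np.array([-np.sin(th),np.cos(th),0])
L=(P["slug"]+[639.7,58.1,70])/2; tgt=L+yv*(3-14); tgt[2]=95;print(L,tgt)
move(tgt,4.6)
E
```

```text
slug [639.4  58.2  70. ]
stab [642.3  22.7  70. ]
mtab [619.  -26.1  70. ]
mlug [654.6 -23.2  70. ]
knob [549.8 -18.2  95. ]
[-2.88968145 35.48434644  0.        ] 4.6556304443488585
[35.62636291  2.88734234  0.        ] 4.633415639631031
[639.53710134  58.15509961  70.        ] [640.41928951  47.19053194  95.        ]
shares [0.0414 0.2638 0.2515] turn 1.9984 (tool-z turn sign + = yaw decreasing) mm [ 20.7 131.9 125.8] deg 89.93
```

Emit:
arm_command:
  targets:
    - [0.25,0.01,0.05,0,0.15]
    - [0.25,0.02,0.1,0,0.3]
    - [0.25,0.03,0.15,0,0.45]
    - [0.25,0.04,0.2,0,0.6]
    - [0.25,0.041,0.25,0,0.75]
    - [0.25,0.041,0.264,0.02,0.9]
    - [0.25,0.041,0.264,0.04,0.99]
    - [0.25,0.041,0.264,0.04,0.99]

```text
time_s: 8.25
ee_pos: [639.3, 49.1, 197.1]
ee_rot: [-179.7, 0.3, 50.1]
force: [0.4, -0.7, -0.3]
gripper_width: 68.5
```

```bash
python3 - <<'E'
from h import *
s=env.state();print(s["ee_pos"],s["ee_rot"],s["gripper_width"]);move([640.4,47.2,130],4.6)
E
```

```text
[639.34175343  49.09640975 197.08036955] [-179.70337793    0.30179984   50.0538443 ] 68.54789090497734
shares [-0.0008  0.0048  0.1341] turn 1.0101 (tool-z turn sign + = yaw decreasing) mm [-0.4  2.4 67.1] deg 45.45
```

Emit:
arm_command:
  targets:
    - [0.25,0,0.004,0.02,0.15]
    - [0.25,0,0.005,0.05,0.3]
    - [0.25,0,0.005,0.08,0.45]
    - [0.25,0,0.005,0.1,0.6]
    - [0.25,0,0.005,0.12,0.75]
    - [0.25,0,0.005,0.13,0.9]
    - [0.25,0,0.005,0.134,1]
    - [0.25,0,0.005,0.134,1]

```text
time_s: 8.92
ee_pos: [639.8, 48.7, 129.3]
ee_rot: [-180.0, 0.5, 5.2]
force: [-0.1, 1.2, 0.6]
gripper_width: 68.2
```

```bash
python3 - <<'E'
from h import *
snap("wrist","w8",None,1.4)
s=env.state();print(s["ee_pos"],s["ee_rot"],s["gripper_width"]);move([640.4,47.2,46],4.6)
E
```

```text
[640.18785206  48.5771718  129.86690572] [-179.98681134    0.48431719    5.31593999] 68.2355298987874
shares [0.0016 0.0028 0.1677] turn 0.0159 (tool-z turn sign + = yaw decreasing) mm [ 0.8  1.4 83.9] deg 0.72
```

View pics/w8.png

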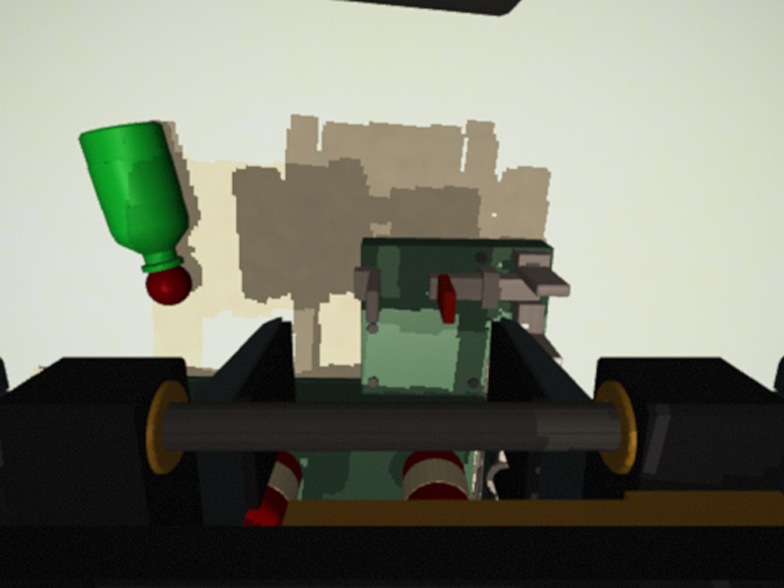

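```bash
python3 - <<'E'
from h import *
c=camat("w8");print(1.4*proj(c,[[639.5,58.2,70],[642.3,22.7,70],[619,-26.1,70],[654.6,-23.2,70]]))
im=cv2.imread("pics/w8_full.png")
cv2.imwrite("pics/w8a.png",cv2.resize(im[165:275,240:420],None,fx=4.2,fy=4.2,interpolation=cv2.INTER_CUBIC))
E
```

```text
[[370.2150525  309.73899906]
 [447.71529829 310.56806158]
 [544.0560442  365.76147342]
 [551.10483233 293.63915033]]
```

View pics/w8a.png

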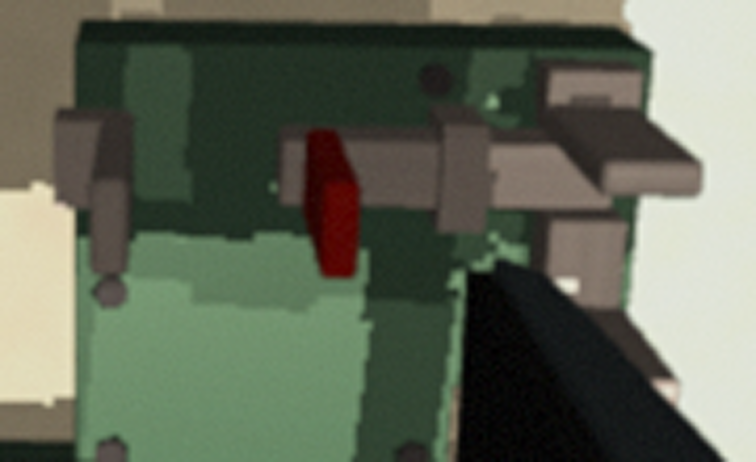

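Emit:
arm_command:
  targets:
    - [0.25,0.002,0.004,0.04,0.015]
    - [0.25,0.002,0.004,0.09,0.015]
    - [0.25,0.002,0.004,0.13,0.015]
    - [0.25,0.002,0.004,0.155,0.015]
    - [0.25,0.002,0.004,0.166,0.015]
    - [0.25,0.002,0.004,0.167,0.015]
    - [0.25,0.002,0.004,0.167,0.015]

```text
time_s: 9.55
ee_pos: [641.1, 47.0, 47.0]
ee_rot: [-180.0, 0.4, 4.7]
force: [1.1, -0.1, -0.1]
gripper_width: 68.9
```

```bash
python3 - <<'E'
from h import *
s=env.state();print(s["ee_pos"],s["ee_rot"],s["force"]);move([641,46.7,46],4.6)
E
```

```text
[641.07895212  46.97278726  46.98407949] [-179.98907253    0.43217578    4.73498165] [ 1.07576891 -0.05226289 -0.06343365]
shares [-0.0002  0.0005  0.002 ] turn 0.003 (tool-z turn sign + = yaw decreasing) mm [-0.1  0.3  1. ] deg 0.13
```

Emit:
arm_command:
  targets:
    - [0.35,0,0,0.002,0]
    - [0.4,0,0,0.002,0]
    - [0.45,0,0,0.002,0]
    - [0.55,0,0,0.002,0]
    - [0.65,0,0,0.002,0]
    - [0.8,0,0,0.002,0]
    - [0.8,0,0,0.002,0]
    - [0.8,0,0,0.002,0]
  squeeze: 20

```text
time_s: 10.22
ee_pos: [642.1, 46.9, 47.1]
ee_rot: [-180.0, 0.3, 4.7]
force: [2.0, -1.3, 4.6]
gripper_width: 27.5
```

Emit:
arm_command:
  targets:
    - [0.85,0,0,0,0]
    - [0.85,0,0,0,0]
    - [0.85,0,0,0,0]
    - [0.85,0,0,0,0]
  squeeze: 25

```text
time_s: 10.55
ee_pos: [642.1, 46.9, 47.1]
ee_rot: [180.0, 0.3, 4.8]
force: [0.5, -0.7, 0.8]
gripper_width: 27.9
```

Emit:
arm_command:
  targets:
    - [0.6,0,0,0,0]
    - [0.4,0,0,0,0]
    - [0.25,0,0,0,0]
    - [0.25,0,0,0,0]
    - [0.25,0,0,-0.05,0]
    - [0.25,0,0,-0.12,0]
    - [0.25,0,0,-0.18,0]
    - [0.25,0,0,-0.2,0]

```text
time_s: 11.22
ee_pos: [645.0, 47.3, 152.2]
ee_rot: [180.0, -0.2, 4.8]
force: [0.2, -0.2, 0.4]
gripper_width: 68.4
```

```bash
python3 - <<'E'
from h import *
snap("wrist","w9",(225,150,425,290),4)
s=env.state();print(s["ee_pos"],s["ee_rot"],s["force"],s["gripper_width"]);move([644.3,-24.9,140],94.6)
E
```

```text
[645.20192718  47.2441711  152.36289603] [179.9932727   -0.24674069   4.76231829] [1.00584158 0.00249457 1.63547988] 68.40029482272895
shares [-0.0139  0.1436  0.0247] turn -1.9964 (tool-z turn sign + = yaw decreasing) mm [-6.9 71.8 12.3] deg -89.84
```

View pics/w9.png

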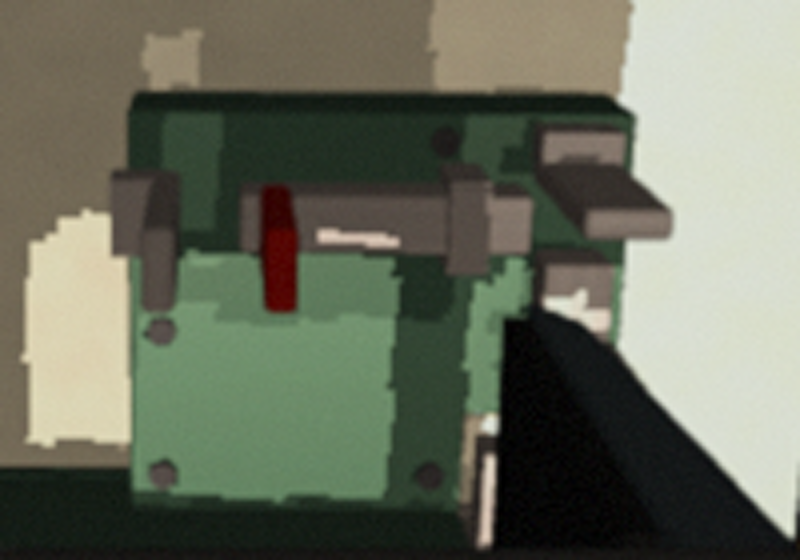

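The red tab, now at crop (280,280), is about 22 mm from its lug at (159,270), so the safety catch is home. The main catch is next.

Emit:
arm_command:
  targets:
    - [0.25,0,0.03,0,-0.15]
    - [0.25,-0.002,0.06,0,-0.3]
    - [0.25,-0.004,0.09,0,-0.45]
    - [0.25,-0.01,0.12,0,-0.6]
    - [0.25,-0.014,0.1435,0,-0.75]
    - [0.25,-0.014,0.1435,0,-0.9]
    - [0.25,-0.014,0.1435,0,-0.99]
    - [0.25,-0.014,0.1435,0,-0.99]

```text
time_s: 11.93
ee_pos: [643.1, -25.1, 150.4]
ee_rot: [180.0, -0.1, 49.3]
force: [-0.2, 0.6, -0.7]
gripper_width: 68.3
```

Emit:
arm_command:
  targets:
    - [0.25,0,0,0.004,-0.15]
    - [0.25,0,0,0.008,-0.3]
    - [0.25,0,0,0.012,-0.45]
    - [0.25,0,0,0.02,-0.6]
    - [0.25,0,0,0.02,-0.75]
    - [0.25,0,0,0.02,-0.9]
    - [0.25,0,0,0.02,-1]
    - [0.25,0,0,0.02,-1]

```text
time_s: 12.6
ee_pos: [642.4, -24.8, 139.0]
ee_rot: [-179.9, -0.1, 94.3]
force: [1.0, 0.0, -0.5]
gripper_width: 68.1
```

```bash
python3 - <<'E'
from h import *
snap("wrist","w10",(150,100,440,280),2.7)
s=env.state();print(s["ee_pos"],s["ee_rot"],s["force"],s["gripper_width"],s["qpos"]);move([644.3,-24.9,46],94.6)
c=camat("w10");print((proj(c,[[619.5,-26.1,70],[655,-23.5,70]])-[150,100])*2.7)
E
```

```text
[642.5842253  -24.80268505 139.22177526] [-1.79951991e+02 -4.87918504e-02  9.41640617e+01] [ 0.68307768 -0.45447921  1.17721813] 68.29072991486566 [-3.25713117e+00  2.73392041e+01  8.64266931e+01  4.60716698e-02
  6.62880181e+01 -7.43976035e+00]
shares [-0.0006  0.0036  0.1864] turn -0.0097 (tool-z turn sign + = yaw decreasing) mm [-0.3  1.8 93.2] deg -0.44
[[256.05579617 318.29426313]
 [399.78761073 318.65225645]]
```

View pics/w10.png

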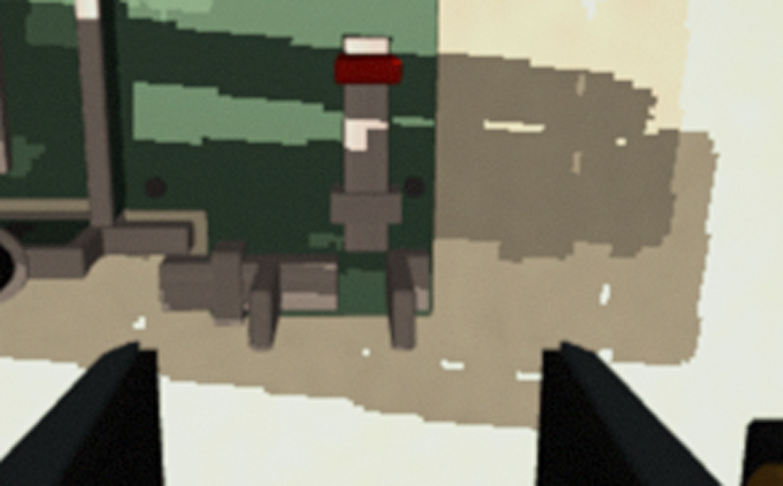

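Emit:
arm_command:
  targets:
    - [0.25,0,0.004,0.04,-0.01]
    - [0.25,0,0.0045,0.09,-0.01]
    - [0.25,0,0.0045,0.14,-0.01]
    - [0.25,0,0.0045,0.17,-0.01]
    - [0.25,0,0.0045,0.184,-0.01]
    - [0.25,0,0.0045,0.185,-0.01]
    - [0.25,0,0.0045,0.185,-0.01]

```text
time_s: 13.23
ee_pos: [645.0, -24.5, 46.8]
ee_rot: [-180.0, -0.1, 94.5]
force: [-0.6, -0.2, 1.0]
gripper_width: 68.2
```

Emit:
arm_command:
  targets:
    - [0.35,0,0,0,0]
    - [0.4,0,0,0,0]
    - [0.45,0,0,0,0]
    - [0.55,0,0,0,0]
    - [0.65,0,0,0,0]
    - [0.8,0,0,0,0]
    - [0.8,0,0,0,0]
    - [0.8,0,0,0,0]
  squeeze: 20

```text
time_s: 13.9
ee_pos: [645.1, -24.5, 47.7]
ee_rot: [180.0, -0.1, 94.5]
force: [-2.5, 0.6, 3.5]
gripper_width: 27.4
```

Emit:
arm_command:
  targets:
    - [0.85,0,0,0,0]
    - [0.85,0,0,0,0]
    - [0.85,0,0,0,0]
    - [0.85,0,0,0,0]
  squeeze: 25

```text
time_s: 14.23
ee_pos: [645.1, -24.5, 47.7]
ee_rot: [180.0, -0.1, 94.5]
force: [-1.6, 0.1, 0.2]
gripper_width: 26.9
```

Both catches squeezed home (27.9 and 26.9 mm over the faces). Next I release, lift and turn for the gate knob.

Emit:
arm_command:
  targets:
    - [0.6,0,0,0,0]
    - [0.4,0,0,0,0]
    - [0.25,0,0,0,0]
    - [0.25,0,0,0,0]
    - [0.25,0,0,-0.05,0]
    - [0.25,0,0,-0.12,0]
    - [0.25,0,0,-0.2,0]
    - [0.25,0,0,-0.24,0]

```text
time_s: 14.9
ee_pos: [647.2, -24.7, 172.6]
ee_rot: [179.6, -0.0, 94.5]
force: [0.6, 0.1, 1.0]
gripper_width: 67.8
```

Emit:
arm_command:
  targets:
    - [0.25,-0.01,-0.04,0,-0.15]
    - [0.25,-0.02,-0.08,0,-0.3]
    - [0.25,-0.03,-0.12,0,-0.45]
    - [0.4,-0.04,-0.16,0,-0.6]
    - [0.4,-0.04,-0.18,0,-0.75]
    - [0.5,-0.04,-0.18,0,-0.9]
    - [0.5,-0.04,-0.18,0,-0.99]
    - [0.5,-0.04,-0.18,0,-0.99]

```text
time_s: 15.57
ee_pos: [559.0, -51.8, 172.3]
ee_rot: [179.7, 0.3, 139.1]
force: [0.2, -0.8, -0.8]
gripper_width: 45.6
```

```bash
python3 - <<'E'
from h import *
snap("wrist","w11",None,1.4)
s=env.state();print(s["ee_pos"],s["ee_rot"],s["force"],s["gripper_width"],s["qpos"]);move([550.2,-18.8,150],184.6)
E
```

```text
[559.13376631 -51.69609727 172.15287772] [179.68186495   0.31742598 138.96354412] [-0.3064223  -0.02040832 -0.11776908] 45.67833585250746 [-6.50503408e+00  1.85770955e+01  9.55512161e+01  9.03306199e-02
  6.54298790e+01 -5.55067028e+01]
shares [0.0569 0.0377 0.0442] turn -1.0141 (tool-z turn sign + = yaw decreasing) mm [28.5 18.8 22.1] deg -45.64
```

View pics/w11.png

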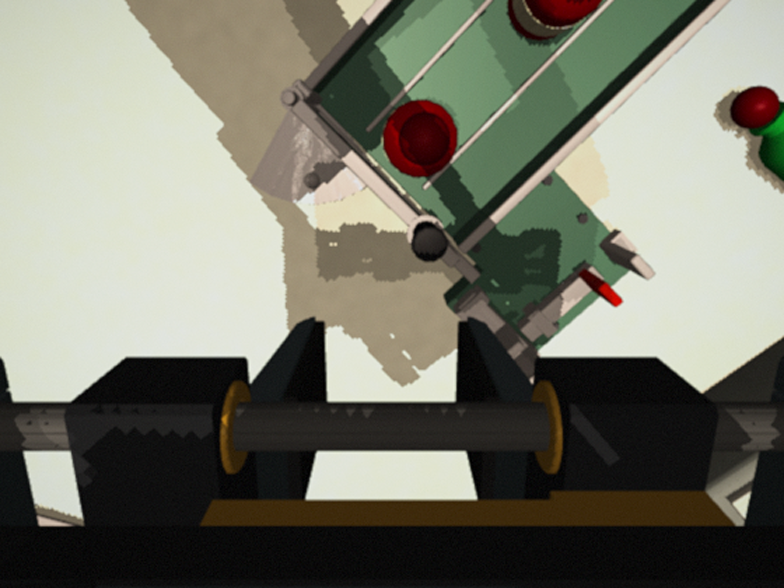

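```bash
python3 - <<'E'
from h import *
c=camat("w11")
k=ray(c,np.array([430,242])/1.4,95);print(k)
for z in(50,62,66): h=ray(c,np.array([293,97])/1.4,z);d=(k-h)[:2];print(z,h,np.hypot(*d),np.degrees(np.arctan2(d[1],d[0])))
move([k[0],k[1],150],184.6)
E
```

```text
[549.74294272 -18.33311377  95.        ]
50 [452.28051252 -26.19871917  50.        ] 97.77930787901082 4.613997228074284
62 [454.28013279 -25.21791567  62.        ] 95.71075476005514 4.125044039071521
66 [454.94667288 -24.89098117  66.        ] 95.02283094073879 3.957333493771756
shares [0.0582 0.0378 0.0442] turn -1.0141 (tool-z turn sign + = yaw decreasing) mm [29.1 18.9 22.1] deg -45.64
```

Emit:
arm_command:
  targets:
    - [0.5,0.02,0.012,0,-0.15]
    - [0.5,0.04,0.025,0,-0.3]
    - [0.5,0.058,0.038,0,-0.45]
    - [0.5,0.058,0.038,0,-0.6]
    - [0.5,0.058,0.038,0.01,-0.75]
    - [0.5,0.058,0.038,0.02,-0.9]
    - [0.5,0.058,0.038,0.04,-1]
    - [0.5,0.058,0.038,0.044,-1]

```text
time_s: 16.28
ee_pos: [549.3, -18.2, 148.8]
ee_rot: [180.0, 0.3, -176.1]
force: [-0.0, 0.3, 0.3]
gripper_width: 45.6
```

```bash
python3 - <<'E'
from h import *
snap("wrist","w12",None,1.4)
s=env.state();print(s["ee_pos"],s["ee_rot"],s["gripper_width"]);move([549.8,-18.4,67],184.6)
c=camat("w12");print(1.4*proj(c,[[549.8,-18.4,95],[452.2,-26.2,50]]))
E
```

```text
[549.29587164 -18.1647178  148.94296981] [ 179.97998322    0.31578142 -176.20777184] 45.39863913249862
shares [-1.000e-04 -6.000e-04  1.639e-01] turn -0.018 (tool-z turn sign + = yaw decreasing) mm [-0.  -0.3 81.9] deg -0.81
[[390.01698254 316.17055661]
 [387.79544836  93.13510563]]
```

View pics/w12.png

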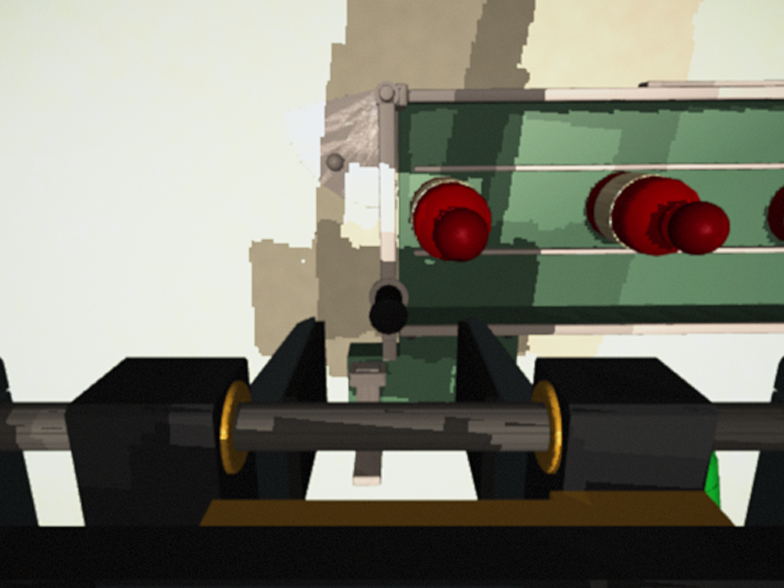

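Emit:
arm_command:
  targets:
    - [0.5,0,-0.0005,0.03,-0.018]
    - [0.5,0,-0.0005,0.07,-0.018]
    - [0.5,0,-0.0005,0.11,-0.018]
    - [0.5,0,-0.0005,0.14,-0.018]
    - [0.5,0,-0.0005,0.158,-0.018]
    - [0.5,0,-0.0005,0.16,-0.018]
    - [0.5,0,-0.0005,0.16,-0.018]

```text
time_s: 16.92
ee_pos: [550.0, -18.4, 69.0]
ee_rot: [180.0, 0.3, -175.5]
force: [0.4, 0.1, 0.3]
gripper_width: 45.8
```

Emit:
arm_command:
  targets:
    - [0.6,0,0,0,0]
    - [0.7,0,0,0,0]
    - [0.8,0,0,0,0]
    - [0.9,0,0,0,0]
    - [0.9,0,0,0,0]
    - [0.9,0,0,0,0]
  squeeze: 8

```text
time_s: 17.42
ee_pos: [550.5, -19.0, 69.6]
ee_rot: [-179.9, 0.4, -175.5]
force: [0.8, -3.1, 1.7]
gripper_width: 17.2
```

```bash
cat >> h.py <<'E'
def gate(phis,K=None):
    "rows for knob at phi (deg) with TCP following, tool yaw = 184.6-phi; dz from now"
    s=env.state();R=Ro.from_euler("xyz",s["ee_rot"],degrees=True).as_matrix()
    for ph in phis:
        a=np.radians(4.6-ph);t=np.array([452.2+98*np.cos(a),-26.2+98*np.sin(a),s["ee_pos"][2]])
        d=R.T@(t-s["ee_pos"]);dy=(s["ee_rot"][2]-(184.6-ph)+180)%360-180
        print(ph,np.round(d/500,3),round(dy/45,2))
def phi():
    s=env.state();d=s["ee_pos"]-[452.2,-26.2,0];return 4.6-np.degrees(np.arctan2(d[1],d[0])),np.hypot(d[0],d[1])
E
python3 - <<'E'
from h import *
s=env.state();print(s["ee_pos"],s["ee_rot"],s["force"],s["gripper_width"],phi())
gate([3,7,11,15,19,23,27,31])
E
```

```text
[550.47170174 -19.04510213  69.60322345] [-179.94133179    0.3797594  -175.45267231] [ 0.80856    -3.08548644  1.74641755] 17.201973432395253 (np.float64(0.4357962817726353), np.float64(98.53182189339391))
3 [ 0.001 -0.009  0.   ] 0.07
7 [ 0.002 -0.022  0.   ] 0.15
11 [ 0.005 -0.036  0.   ] 0.24
15 [ 0.008 -0.049 -0.   ] 0.33
19 [ 0.012 -0.062 -0.   ] 0.42
23 [ 0.017 -0.075 -0.   ] 0.51
27 [ 0.022 -0.088 -0.   ] 0.6
31 [ 0.029 -0.099 -0.   ] 0.69
```

Emit:
arm_command:
  targets:
    - [0.9,0.001,-0.009,0,0.07]
    - [0.9,0.002,-0.022,0,0.15]
    - [0.9,0.005,-0.036,0,0.24]
    - [0.9,0.008,-0.049,0,0.33]
    - [0.9,0.012,-0.062,0,0.42]
    - [0.9,0.017,-0.075,0,0.51]
    - [0.9,0.022,-0.088,0,0.6]
    - [0.9,0.029,-0.099,0,0.69]
  squeeze: 12

```text
time_s: 18.08
ee_pos: [541.0, -69.6, 69.7]
ee_rot: [179.8, 0.5, 153.3]
force: [2.7, -0.5, -1.4]
gripper_width: 16.8
```

```bash
python3 - <<'E'
from h import *
s=env.state();print(s["ee_pos"],s["ee_rot"],s["force"],s["gripper_width"],phi())
gate([31,34,37,41,45,49,53,57,61])
E
```

```text
[541.01865164 -69.60601033  69.72654149] [179.76448231   0.46722738 153.27360159] [ 2.68964106 -0.49333406 -1.36278022] 16.786471005672848 (np.float64(30.64493443185254), np.float64(98.85764822284199))
31 [ 0.002 -0.001 -0.   ] -0.01
34 [ 0.002 -0.011 -0.   ] 0.06
37 [ 0.003 -0.022 -0.   ] 0.13
41 [ 0.004 -0.035 -0.   ] 0.21
45 [ 0.007 -0.049 -0.   ] 0.3
49 [ 0.011 -0.062 -0.   ] 0.39
53 [ 0.016 -0.075 -0.   ] 0.48
57 [ 0.021 -0.087 -0.001] 0.57
61 [ 0.027 -0.099 -0.001] 0.66
```

Emit:
arm_command:
  targets:
    - [0.9,0.001,-0.011,0,0.06]
    - [0.9,0.002,-0.022,0,0.13]
    - [0.9,0.003,-0.035,0,0.21]
    - [0.9,0.006,-0.049,0,0.3]
    - [0.9,0.01,-0.062,0,0.39]
    - [0.9,0.015,-0.075,0,0.48]
    - [0.9,0.02,-0.087,0,0.57]
    - [0.9,0.026,-0.099,0,0.66]

```text
time_s: 18.75
ee_pos: [508.1, -107.8, 69.7]
ee_rot: [179.4, 0.3, 123.3]
force: [1.4, 1.6, -0.8]
gripper_width: 17.1
```

```bash
python3 - <<'E'
from h import *
s=env.state();print(s["ee_pos"],s["ee_rot"],s["force"],s["gripper_width"],phi())
gate([61,65,69,73,77,81,84,87,90,91])
snap("wrist","w13",None,1)
E
```

```text
[ 508.1109752  -107.78999818   69.67499856] [179.42215146   0.33161765 123.33407741] [ 1.35369468  1.62210295 -0.83984468] 17.072699757596784 (np.float64(60.17842560988089), np.float64(98.90887195554183))
61 [ 0.002 -0.003 -0.   ] -0.01
65 [ 0.002 -0.017 -0.   ] 0.08
69 [ 0.004 -0.03  -0.   ] 0.17
73 [ 0.006 -0.044 -0.   ] 0.26
77 [ 0.009 -0.057 -0.001] 0.35
81 [ 0.013 -0.07  -0.001] 0.44
84 [ 0.017 -0.079 -0.001] 0.51
87 [ 0.021 -0.089 -0.001] 0.57
90 [ 0.026 -0.098 -0.001] 0.64
91 [ 0.028 -0.101 -0.001] 0.66
```

View pics/w13.png

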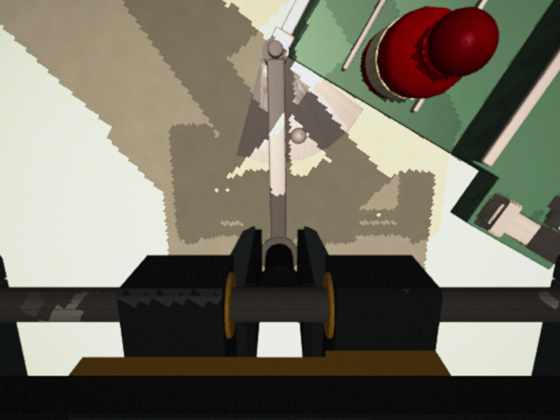

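The picture shows the gate leaf running from the hinge pin at (276,48) to the knob between the fingers at (278,250), so the gate is following. I'm going on to 90°.

Emit:
arm_command:
  targets:
    - [0.9,0.001,-0.017,0,0.08]
    - [0.9,0.003,-0.03,0,0.17]
    - [0.9,0.005,-0.044,0,0.26]
    - [0.9,0.008,-0.057,0,0.35]
    - [0.9,0.012,-0.07,0,0.44]
    - [0.9,0.016,-0.08,0,0.51]
    - [0.9,0.021,-0.09,0,0.58]
    - [0.9,0.026,-0.099,0,0.64]

```text
time_s: 19.47
ee_pos: [460.2, -124.5, 69.7]
ee_rot: [179.2, 0.0, 94.3]
force: [4.0, 0.2, 0.1]
gripper_width: 16.7
```

Emit:
arm_command:
  targets:
    - [0.9,0,0,0,0]
    - [0.9,0,0,0,0]
    - [0.9,0,0,0,0]

```text
time_s: 19.72
ee_pos: [461.1, -124.4, 69.7]
ee_rot: [179.1, 0.0, 94.4]
force: [2.9, 0.8, -1.7]
gripper_width: 17.0
```

```bash
python3 - <<'E'
from h import *
s=env.state();print(s["ee_pos"],s["ee_rot"],s["force"],s["gripper_width"],phi())
gate([89,90,91,92])
snap("wrist","w14",None,1.4);snap("top","t14",(170,150,330,270),5);snap("side","s14",(170,140,340,280),4.6)
E
```

```text
[ 461.08224386 -124.38244971   69.72188387] [1.79088762e+02 4.68081354e-02 9.43557510e+01] [ 2.8590685   0.78843964 -1.67595061] 16.971398749188914 (np.float64(89.43071051575572), np.float64(98.5834047235447))
89 [0.001 0.001 0.   ] -0.03
90 [ 0.001 -0.002 -0.   ] -0.01
91 [ 0.001 -0.005 -0.   ] 0.02
92 [ 0.001 -0.009 -0.   ] 0.04
```

View pics/w14.png

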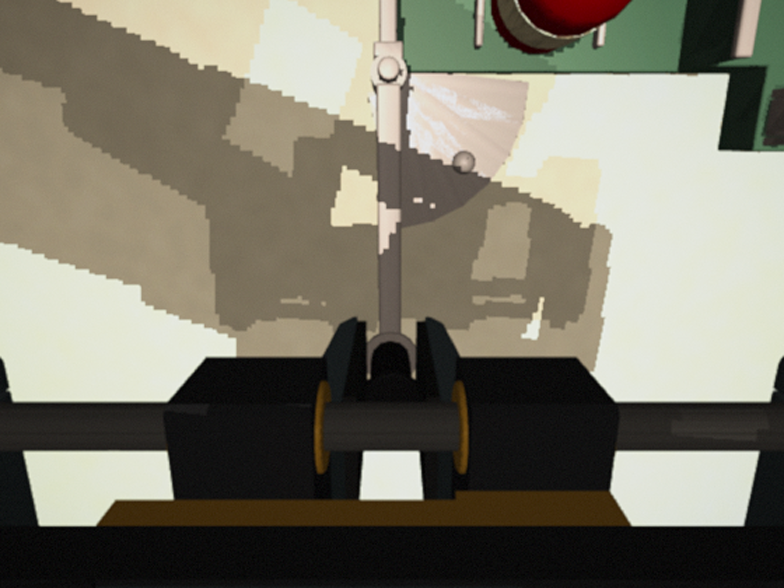

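View pics/t14.png

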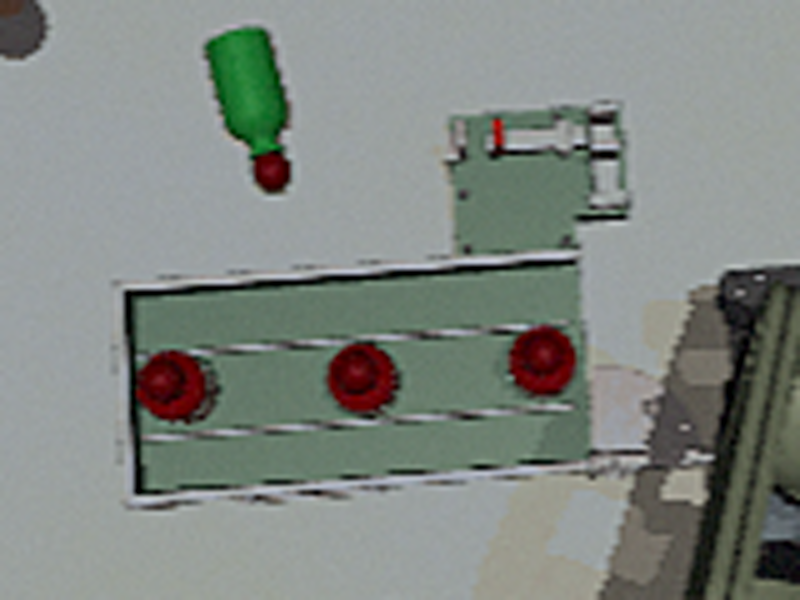

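View pics/s14.png

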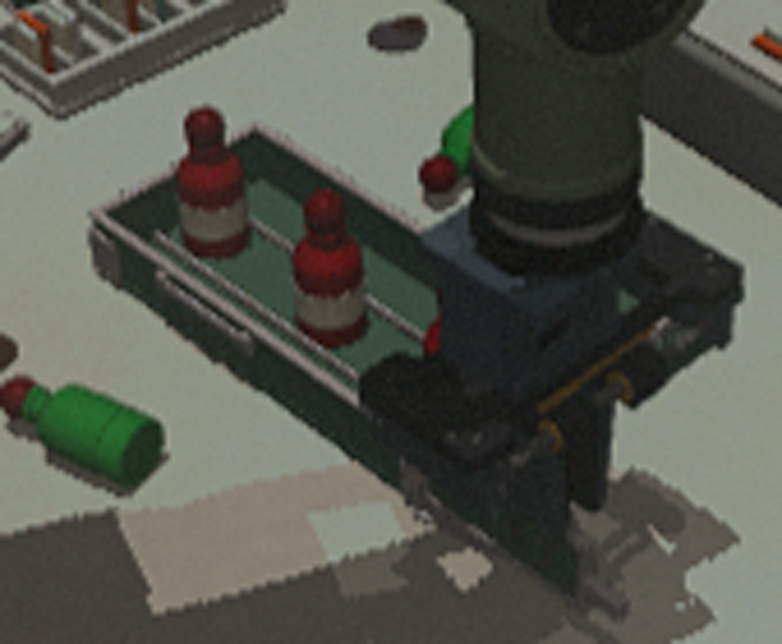

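The gate is in line with the long wall, the three bottles stand and both catches are drawn. A small nudge to offset the spring sag, then one last check.

Emit:
arm_command:
  targets:
    - [0.9,0,-0.003,0,0.01]
    - [0.9,0,-0.006,0,0.02]
    - [0.9,0,-0.006,0,0.02]
    - [0.9,0,-0.006,0,0.02]
    - [0.9,0,-0.006,0,0.02]
    - [0.9,0,-0.006,0,0.02]
    - [0.9,0,-0.006,0,0.02]
    - [0.9,0,-0.006,0,0.02]

```text
time_s: 20.53
ee_pos: [457.9, -124.6, 69.7]
ee_rot: [179.1, 0.0, 93.4]
force: [3.6, 0.4, -2.4]
gripper_width: 17.2
```

```bash
python3 - <<'E'
from h import *
s=env.state();print(s["ee_pos"],s["ee_rot"],s["force"],s["gripper_width"],phi(),abs(s["qvel"]).max())
snap("wrist","w15",(200,20,440,280),2.2);snap("top","t15",None,1.4)
E
```

```text
[ 457.92544299 -124.60601872   69.70135526] [1.79107212e+02 2.93259118e-02 9.34148799e+01] [ 3.57185746  0.44085614 -2.43438852] 17.23803195141048 (np.float64(91.27018016604165), np.float64(98.57243639705233)) 0.10414737088998363
```

View pics/w15.png

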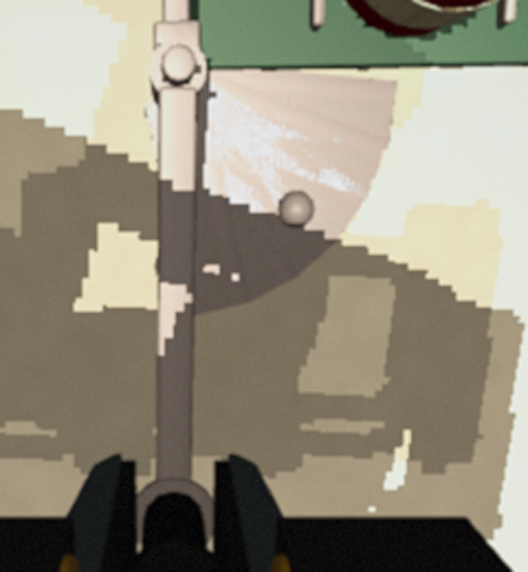

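View pics/t15.png

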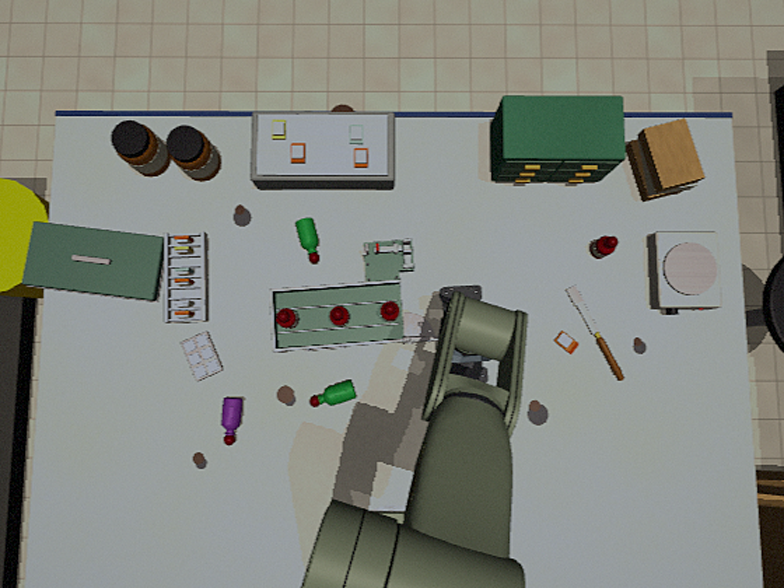

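The gate is at about 91° and still, the bottles stand, and nothing else has moved. I'm handing in.

```bash
python3 - <<'E'
from h import *
print(env.job_done());s=env.state();print(s["time_s"],phi())
E
```

```text
the job is handed in; nothing more can be done
None
the job is handed in; nothing more can be done
```

The job is handed in, finished after about 20.6 s of the 70 s allowed. No verdict was reported, so success rests on my own last checks.

- **Bottle:** I lifted the fallen bottle by its stopper, set it upright in the middle of the lane and let go. The side and top pictures showed all three lane bottles standing. The fallen one pressed the floor with about 7 N at set-down, which I eased to about 1 N before opening.
- **Catches:** I squeezed the safety catch first, to 27.9 mm over its faces, then the main catch, to 26.9 mm. Fully home is 28 mm, so the second reading is about 1 mm under, which I put down to pad give. The pictures taken with the gate open showed both still drawn.
- **Gate:** I swung it past the detent while turning the fingers with it. The last measured angle before handing in was about 91°, calculated from the gripper's position. The wrist picture showed the leaf still in the grip, and the arm was still.
- **Other things on the bench:** they looked unmoved in the last top picture.

After handing in, the simulator gave no more readings, so I could not check the final second.

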